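Turn a rice cake in the tipping tray and pack the meal box

ROBOT

A 7-joint arm with a two-finger parallel gripper is mounted at the origin on the work surface. World frame = base frame: x ahead of the robot, y to its left, z up, the work surface at z = 0. Lengths are in m, angles in rad, forces in N, time in s.
With the tool pointing down it reaches from about 0.4 to 0.85 m from the base axis. Payload 4.5 kg.
Tool frame: the origin (TCP) lies midway between the tips of the shut fingers; the grasp point (between the pads) lies 19 mm behind it; z points along the fingers, y is the line along which they close (so a half turn about z gives the same grasp; the last joint's range is limited). The gripper opens to 88 mm and grips with 3 to 60 N. Pads are 18 mm wide; open, the fingers measure 123 mm over their backs; the gripper's body (75 mm by 187 mm) begins 45 mm behind the grasp point.
Start: joints at [1.255, 0.689, -0.195, 1.565, 0.157, 0.902, -0.215], TCP at [0.214, -0.587, 0.239] pointing down, gripper open.
Joint ranges: [-3.01, 3.01], [-0.46, 2.08], [-1.47, 1.51], [0.13, 2.56], [-1, 4.14], [0.04, 2.09], [-2.66, 2.66]. Speed limits (rad/s): [2.57, 2.57, 3.14, 3.14, 3.14, 3.14, 3.14].

INTERFACE

Orientations are given as a unit quaternion [x, y, z, w].
In Python, from plant import r, eyes, finish_job gives the robot as it stands. The module is installed in compiled form; this text tells all that it offers.
- The arm moves only by the tool move_arm, never from a script. Its argument "motion" is a list of rows, each a list of 7 numbers: the shift along the tool's x, y, z in mm, then the turn, a rotation vector about the tool's x, y, z in degrees, then the closure, from 0 (fully open) to 1 (shut). A call has 1 to 5 rows; each row is the pose to reach, as a shift and turn from the pose commanded when the call began, along the tool's axes at that moment; what a row does not reach only later rows make up. A row lasts 1/8 s, in which the tool goes at most 62.5 mm and 10.7 degrees, less where a joint would pass 70% of its speed; a pose out of reach is approached as far as the arm can. A call with a gripper value outside its range is refused whole. The fingers move at their own pace and stop on an object; "newtons" is the grip in N (left out, the last holds). Time passes only in rows, so rows that repeat a pose let the fingers close. It gives the time, the measured TCP pose, the force, the opening and the grip force at its end, in the units of the state.
- r.get_state(): the state, without advancing time (a new reading comes with each control period).
- eyes.snapshot(name): name is "scene" or "top"; returns a dict with "frame" (480x640x3 uint8, red, green, blue), "z_map" (480x640 float32, m along the optical axis (not along the pixel's ray), 0 where there is no reading), "intrinsics" (3x3 intrinsics, pixels), "world_to_cam" (4x4, takes a point from world to camera coordinates). Camera axes: x right, y down, z forward; pixel columns grow to the right and rows downward; lengths in m; the calibration is good to about 2 mm. A picture is of the moment at which its call begins.
- finish_job(): hands the job in; it is judged then, once.
The state is a dict: "clock": time; "q": joint angles; "qd": joint speeds; "joint_torque": joint torques, N m; "tool_pos": TCP position; "eef_rot": TCP orientation; "contact_force": force on the tool from outside, world axes, zero at the start; "moment": the same for the moment, N m; "opening": opening from 0.0 (shut) to 1.0 (fully open); "finger_force": force on a finger pad.
Only numpy, scipy, OpenCV 4.12 (cv2) and the standard library are available. Lean on these libraries where they do the work, as an engineer would, in place of code of your own. Each camera call takes 0.05 s, during which the arm holds its last target. There are 200 camera calls.

TASK

Pack the white meal box: stand the lidded sauce tub in its small bay, and lay the rice cake flat in its large bay with the toasted brown face up. The cake lies pale face up on the hinged half of the steel turning tray: with the raised half clear, lift the tray's red bar up and over past upright so that the cake slides to the step, tumbles over and comes to rest on the raised half, then lay the hinged half back down flat before you finish. Leave the other things on the table where they stand.

Things in the scene. Friction and masses are not known exactly. Their poses are not given: they have to be found in the camera images.
- tray: Fixed steel turning tray: a hinged half (tray x -105 to 0 mm, see joint leaf) and a solid raised half (x 1 to 112 mm, see point raised_half), 130 mm wide. Origin at table height under the hinge line; x points from the hinge to the raised half, away from the red bar; z up. The raised half makes a 12 mm step at the hinge.
- leaf (a joint): Hinge of the tipping half, rad: 0 lying flat, grows as the red bar is lifted, 1.57 upright, stop at 2.1. It turns about the tray's y axis through point hinge. 0.25 kg, damped: let go below about 1.5 it falls slowly shut, beyond that it falls to the stop. The cake topples off it at about 1.85.
- hinge (a point): On the hinge line, mid-width, 14 mm above the table, level with the hinged half's floor; axes as the tray's. That floor is 106 mm wide inside, 105 mm long, with 12 mm rims at sides (not in the last 19 mm by the hinge) and tail. When lifted, the cake slides to the step here, is carried up onto its edge, stands on it, then topples onto the raised half, landing close to the step.
- bar (a point): Centre of the red round bar with which the hinged half is lifted: 10 mm thick, 84 mm long along the tray's y, on two thin arms at y +-42 mm; with the tray flat it lies 147 mm from the hinge line (tray x -147 mm), 32 mm above the table, 42 mm beyond the tail rim. It moves with the hinged half and can turn between the fingers.
- raised_half (a point): Centre of the raised half's deck (about 110 by 122 mm inside), 26 mm above the table; axes as the tray's. Rims 8 mm high, 4 mm thick along both sides and the far end, none at the hinge.
- cake: Rigid crisp rice cake, 56 (x) by 48 (y) by 12 mm (z), about 40 g, pale cream on its +z face, toasted dark brown on its -z face. Origin at its centre. It starts pale face up on the hinged half.
- sauce_tub: Upright round sauce tub, red with white lid, 45 mm diameter, 45 mm high, about 60 g. Origin at the centre of its underside, z up. It starts standing on the raised half.
- meal_box: Fixed white foam meal box on a dark holder, walls 4 mm thick, rim 40 mm above the table, bay floors 10 mm above the table. Origin at table height under its centre. Outside 128 (x) by 204 (y) mm.
- large_bay (a point): Floor centre of the large bay, 120 (x) by 120 (y) mm inside, walls 30 mm high; axes as the meal box's.
- small_bay (a point): Floor centre of the small bay, 120 (x) by 72 (y) mm inside, on the meal box's +y side, walls 30 mm high; axes as the meal box's.
- chilli_jar: Bystander: jar, 58 mm diameter, 85 mm high, beside the raised half on the side away from the robot. Origin under its centre.
- drink_can: Bystander: green can, 66 mm diameter, 115 mm high, beside the meal box on the side away from the robot. Origin under its centre.
- fish_sauce: Bystander: amber bottle, 68 mm diameter, 210 mm high. Origin under its centre.
- soy_bottle: Bystander: dark bottle, 64 mm diameter, 190 mm high. Origin under its centre.
- rice_bowl: Bystander: blue bowl, 100 mm diameter, 50 mm high. Origin under its centre.
- steel_cup: Bystander: steel cup, 72 mm diameter, 80 mm high. Origin under its centre.
- foam_stack: Bystander: stack of white foam plates, 150 x 120 mm, 51 mm high. Origin under its centre.
Not all that is in view belongs to the job. Of the things that look like the sauce_tub, the largest one is meant.

How it is judged:
On the way, in this order (a step that is already met when the one before it is completed fails the run):
1. the hinged half has been lifted to about upright (joint above 1.4 rad) with the cake still standing against it, untouched by the fingers (value of joint leaf above 1.4 rad and distance between cake and hinge below 0.09 m and contact force between the fingers and cake below 0.2 N).
2. the cake lies at rest on the raised half, brown face up, untouched by the fingers (angle between cake's own z axis and vertical above 3 rad and x of cake in the frame of raised_half between -0.06 and 0.06 m and y of cake in the frame of raised_half between -0.055 and 0.055 m and z of cake in the frame of raised_half below 0.012 m and linear speed of cake below 0.03 m/s and contact force between the fingers and cake below 0.2 N), for 0.2 s.
At the end, for the whole second after the job is handed in: The cake lies flat (within 8 degrees) on the floor of the large bay, brown face up; the sauce tub stands upright (within 6 degrees) on the floor of the small bay; the hinged half of the tray lies flat (below 0.06 rad); everything is at rest and released (angle between cake's own z axis and vertical above 3 rad and x of cake in the frame of large_bay between -0.055 and 0.055 m and y of cake in the frame of large_bay between -0.055 and 0.055 m and z of cake in the frame of large_bay below 0.012 m and x of sauce_tub in the frame of small_bay between -0.055 and 0.055 m and y of sauce_tub in the frame of small_bay between -0.03 and 0.03 m and z of sauce_tub in the frame of small_bay below 0.008 m and angle between sauce_tub's own z axis and vertical below 0.1 rad and value of joint leaf below 0.06 rad and linear speed of each of cake, sauce_tub below 0.03 m/s); the robot touches nothing.
It fails at once if a bystander (jar, can, bottles, bowl, cup, foam plates) is moved by more than 30 mm or knocked over (distance of any of chilli_jar, drink_can, fish_sauce, soy_bottle, rice_bowl, steel_cup, foam_stack from where it was at the start of the episode above 0.03 m or angle between any of chilli_jar, drink_can, fish_sauce, soy_bottle, rice_bowl, steel_cup, foam_stack's own z axis and vertical above 0.5 rad).
It also fails if it takes over 72 s, if anything falls off the work surface, if the arm or the gripper's body presses on something with over 40 N, if the wrist force passes 120 N, or if a joint passes its speed limit or range.

## Working session

There is one attempt and no reset: what is moved stays moved. The work goes in short steps, Python scripts to look and compute and a tool call to move; the robot and the scene stay as the last step left them, time stands still between calls to the robot, and variables do not carry over. Pictures are saved under pics/ and viewed, at most 10 in all, crops included, and the job is handed in when it is done.

Besides the shell and the picture viewer there is one more tool, called after "Call:" by a JSON object that holds its "op" and its "data", one argument or row to a line. move_arm: Moves the arm, as the interface text tells. Its arguments: {"type":"object","properties":{"motion":{"type":"array","items":{"type":"array","items":{"type":"number"}}},"newtons":{"type":"number"}},"required":["motion"]}

```bash
mkdir -p pics; cat > h.py <<'E'
import numpy as np, cv2
from plant import r, eyes, finish_job
from scipy.spatial.transform import Rotation as R
def snap(n):
    s=eyes.snapshot(n); K=s["intrinsics"]; z=s["z_map"]; v,u=np.mgrid[:480,:640]
    P=np.stack([(u-K[0,2])/K[0,0]*z,(v-K[1,2])/K[1,1]*z,z],-1)
    T=np.linalg.inv(s["world_to_cam"]); W=P@T[:3,:3].T+T[:3,3]; W[z==0]=np.nan
    return s["frame"],W,s
def save(f,n): cv2.imwrite(f"pics/{n}.png",f[...,::-1])
E
python3 - <<'E'
from h import *
for n in("scene","top"):
    f,W,s=snap(n); save(f,n); np.save(n+"W.npy",W); np.save(n+"F.npy",f); print(n,np.linalg.inv(s["world_to_cam"]).round(3).tolist())
st=r.get_state(); print(st)
E
```

```text
scene [[-0.84, 0.379, -0.389, 0.968], [0.543, 0.564, -0.622, 0.662], [-0.016, -0.733, -0.68, 0.797], [0.0, 0.0, 0.0, 1.0]]
top [[0.011, -0.985, 0.174, 0.266], [-1.0, -0.014, -0.014, 0.015], [0.016, -0.173, -0.985, 1.649], [0.0, 0.0, 0.0, 1.0]]
{'clock': 0.1, 'q': array([ 1.25480915,  0.68991316, -0.19451535,  1.56622944,  0.15729105,
        0.90248856, -0.21506735]), 'qd': array([-7.41777460e-05, -1.48233610e-03,  3.61113537e-05, -1.70727047e-03,
       -3.14853694e-05, -1.40408432e-04, -3.11359604e-05]), 'joint_torque': array([-3.50061346e-03, -5.28508902e+01, -1.27155058e+00, -1.53839314e+01,
       -5.26247942e-02,  2.03162119e-03,  2.98265775e-05]), 'tool_pos': array([ 0.21395293, -0.58663997,  0.23798479]), 'eef_rot': array([ 9.84736159e-01,  1.74051767e-01, -1.98849838e-04, -8.00239856e-04]), 'contact_force': array([-0.36737697, -0.88678431, -0.19283154]), 'moment': array([0.00563563, 0.04790188, 0.00706207]), 'finger_force': 0.0, 'opening': 1.002098240683792}
```

View pics/scene.png

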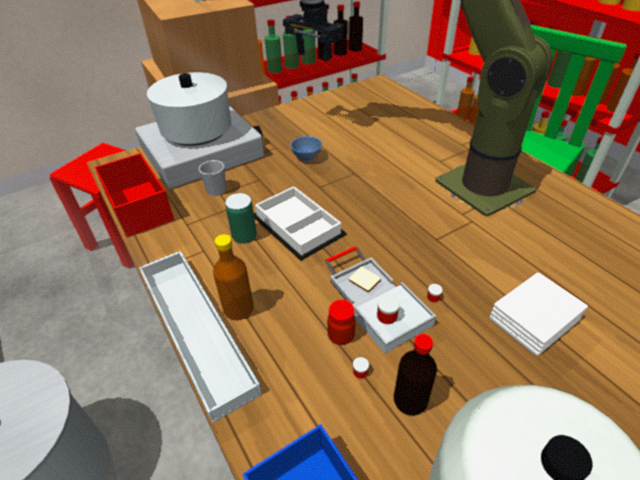

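View pics/top.png

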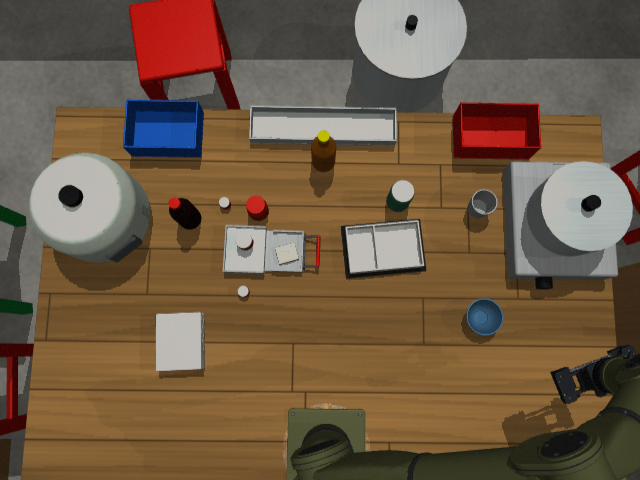

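Tub candidates in the top view are (245,244) on the raised half, a small one at (225,203) and a small one at (243,292). I choose (245,244): it is the largest and it stands on the raised half. Next I measure and check it in one close crop.

```bash
python3 - <<'E'
from h import *
W=np.load("topW.npy");F=np.load("topF.npy").astype(int)
cv2.imwrite("pics/crop1.png",cv2.resize(F[190:310,205:445].astype(np.uint8),None,fx=3.3,fy=3.3,interpolation=cv2.INTER_CUBIC)[...,::-1])
def fit(name,m):
    p=W[m]; p=p[~np.isnan(p[:,0])]
    (c,sz,a)=cv2.minAreaRect((p[:,:2]*1000).astype(np.float32))
    print(name,len(p),"rect",np.round(c,1),np.round(sz,1),round(a,1),"z med",np.median(p[:,2]).round(4),"mean",p.mean(0).round(4))
v,u=np.mgrid[:480,:640]
def box(u0,u1,v0,v1): return (u>=u0)&(u<=u1)&(v>=v0)&(v<=v1)
z=W[...,2]
r_,g,b=F[...,0],F[...,1],F[...,2]
red=(r_>120)&(g<70)&(b<70)
fit("bar",box(300,330,225,275)&red&(z>.015)&(z<.05))
fit("tub top",box(232,258,225,258)&(z>.06)&(z<.09))
fit("s1",box(215,235,193,213)&(z>.015)); fit("s2",box(232,254,282,302)&(z>.015))
pale=(r_>180)&(r_-b>25)
fit("cake",box(272,302,238,268)&pale&(z>.015)&(z<.04))
fit("raised rim/deck",box(215,268,220,280)&(z>.021)&(z<.045))
fit("deck",box(215,268,220,280)&(z>.023)&(z<.029))
fit("tray all",box(215,306,220,280)&(z>.010)&(z<.045))
fit("leaf floor",box(262,306,220,280)&(z>.010)&(z<.018))
fit("box rim",box(335,430,210,285)&(z>.034)&(z<.046))
fit("box all",box(335,430,210,285)&(z>.007)&(z<.046))
fit("jar",box(243,272,192,222)&(z>.06)); fit("can",box(385,418,175,215)&(z>.09));fit("fish",box(305,340,125,175)&(z>.03))
fit("soy",box(165,202,195,232)&(z>.03))
for uu in range(340,428,2): print(uu,W[247,uu].round(3),end=";")
E
```

```text
bar 89 rect [526.7  30.5] [81.7  8.3] 0.6 z med 0.0362 mean [0.5257 0.0299 0.0361]
tub top 215 rect [547.1 230.3] [44.1 43.1] 26.6 z med 0.0704 mean [0.547  0.2309 0.0705]
s1 99 rect [661.8 294.6] [29.6 27.9] 45.6 z med 0.0288 mean [0.6606 0.2939 0.0284]
s2 100 rect [413.3 232.4] [28.3 27.9] 9.3 z med 0.0283 mean [0.413  0.2321 0.0288]
cake 1 rect [546.1  96.3] [0. 0.] 0.0 z med 0.0226 mean [0.5461 0.0963 0.0226]
raised rim/deck 1558 rect [529.3 228.6] [123.2 131.8] 89.1 z med 0.027 mean [0.5264 0.2338 0.0277]
deck 858 rect [529.2 233.6] [113.2 131.4] 89.1 z med 0.0259 mean [0.5244 0.2323 0.0259]
tray all 3159 rect [537.4 180.9] [156.  236.5] 1.2 z med 0.024 mean [0.5266 0.1829 0.0232]
leaf floor 760 rect [543.4 125.6] [117.9 148.2] 89.2 z med 0.014 mean [0.5296 0.1287 0.014 ]
box rim 423 rect [ 541.1 -153.2] [130.  205.3] 6.2 z med 0.0392 mean [ 0.5421 -0.1543  0.0393]
box all 3074 rect [ 543.3 -152.8] [213.7 270.3] 0.8 z med 0.0117 mean [ 0.5423 -0.1543  0.0162]
jar 314 rect [640.4 199.6] [54.9 49.2] 45.4 z med 0.0838 mean [0.64   0.1998 0.0825]
can 478 rect [ 676.5 -193.5] [62.8 6
[... 712 characters left out ...]
6 [ 0.537 -0.13   0.044];378 [ 0.543 -0.139  0.009];380 [ 0.542 -0.144  0.016];382 [ 0.544 -0.15   0.008];384 [ 0.542 -0.155  0.016];386 [ 0.543 -0.161  0.012];388 [ 0.543 -0.167  0.011];390 [ 0.544 -0.173  0.005];392 [ 0.543 -0.178  0.013];394 [ 0.544 -0.184  0.01 ];396 [ 0.543 -0.189  0.014];398 [ 0.544 -0.195  0.008];400 [ 0.544 -0.2    0.012];402 [ 0.544 -0.206  0.012];404 [ 0.544 -0.211  0.012];406 [ 0.544 -0.218  0.008];408 [ 0.545 -0.224  0.004];410 [ 0.545 -0.229  0.009];412 [ 0.545 -0.235  0.004];414 [ 0.545 -0.241  0.004];416 [ 0.544 -0.245  0.012];418 [ 0.544 -0.25   0.014];420 [ 0.54  -0.252  0.04 ];422 [ 0.545 -0.263  0.007];424 [ 0.547 -0.271 -0.006];426 [ 0.547 -0.276 -0.002];
```

View pics/crop1.png

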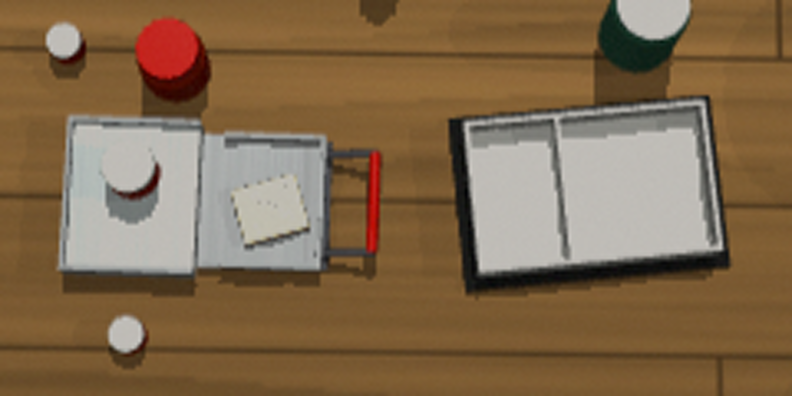

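The crop shows the chosen tub at crop (130,170), clearly larger than the small ones at (65,42) and (126,335). The cake is at (270,210), the bar at (374,200) and the box small bay at (515,195). I now move towards the tub.

Call:
{"op": "move_arm", "data": {
  "motion": [
    [39,-43,0,0,0,-10,0],
    [78,-86,0,0,0,-20,0],
    [117,-129,0,0,0,-30,0],
    [156,-172,0,0,0,-40,0],
    [195,-215,0,0,0,-50,0.2]
  ],
  "newtons": 15
}}

```text
clock: 0.72
tool_pos: [0.3241, -0.3166, 0.2387]
eef_rot: [0.817, 0.576, 0.0, 0.0]
contact_force: [1.0, -0.6, -0.3]
opening: 0.907
finger_force: 0.0
```

```bash
cat > go.py <<'E'
# usage: go.py x y z(mm) phi(deg): shift and turn in tool axes from the present pose
import sys; from h import *
x,y,z,phi=map(float,sys.argv[1:5]); st=r.get_state(); q=R.from_quat(st["eef_rot"]); p=st["tool_pos"]*1000
c,s=np.cos(np.radians(phi)),np.sin(np.radians(phi))
T=R.from_matrix(np.array([[c,s,0],[s,-c,0],[0,0,-1]]))
print("t",round(st["clock"],2),"p",p.round(1),"shift",q.inv().apply(np.array([x,y,z])-p).round(1),"turn",np.degrees((q.inv()*T).as_rotvec()).round(1),"F",st["contact_force"].round(1),"open",round(st["opening"]*88,1),"ff",round(st["finger_force"],1),"q",st["q"].round(2))
E
python3 go.py 547 231 200 90
```

```text
t 0.72 p [ 324.1 -316.6  238.7] shift [590.6  25.9  38.8] turn [  0.   -0.  -19.6] F [ 1.  -0.6 -0.3] open 79.9 ff 0.0 q [ 0.96  0.49 -0.44  2.06  0.34  0.66 -0.04]
```

Call:
{"op": "move_arm", "data": {
  "motion": [
    [58,3,0,0,0,-5,0.2],
    [116,6,0,0,0,-10,0.2],
    [174,9,0,0,0,-15,0.2],
    [232,11,0,0,0,-20,0.2],
    [290,13,0,0,0,-20,0.2]
  ]
}}

```text
clock: 1.35
tool_pos: [0.4353, -0.0486, 0.2386]
eef_rot: [0.707, 0.707, -0.0, -0.0]
contact_force: [1.0, -0.2, -1.1]
opening: 0.797
finger_force: 0.0
```

```bash
python3 go.py 547 231 120 90
```

```text
t 1.35 p [435.3 -48.6 238.6] shift [279.5 112.  118.6] turn [-0.   0.   0.1] F [ 1.  -0.2 -1.1] open 70.1 ff 0.0 q [ 0.35  0.49 -0.51  2.09  0.38  0.65 -0.42]
```

Call:
{"op": "move_arm", "data": {
  "motion": [
    [54,22,20,0,0,0,0.2],
    [108,44,40,0,0,0,0.2],
    [162,66,65,0,0,0,0.2],
    [216,88,85,0,0,0,0.2],
    [264,107,110,0,0,0,0.2]
  ]
}}

```text
clock: 1.98
tool_pos: [0.5424, 0.2163, 0.1278]
eef_rot: [0.707, 0.708, 0.0, 0.0]
contact_force: [0.2, -0.6, 0.7]
opening: 0.797
finger_force: 0.0
```

```bash
python3 go.py 547 231 42 90
```

```text
t 1.98 p [542.4 216.3 127.8] shift [14.7  4.5 85.9] turn [ 0.  -0.   0.1] F [ 0.2 -0.6  0.7] open 70.1 ff 0.0 q [-0.25  0.8  -0.37  1.78  0.45  0.64 -0.88]
```

Call:
{"op": "move_arm", "data": {
  "motion": [
    [15,4,30,0,0,0,0.2],
    [15,4,58,0,0,0,0.2],
    [15,4,85,0,0,0,0.2],
    [15,4,85,0,0,0,0.2]
  ]
}}

```text
clock: 2.48
tool_pos: [0.5441, 0.228, 0.0417]
eef_rot: [0.707, 0.708, -0.002, -0.001]
contact_force: [-0.4, 0.3, 0.8]
opening: 0.805
finger_force: 0.0
```

```bash
python3 go.py 547 231 42 90
```

```text
t 2.48 p [544.1 228.   41.7] shift [ 3.   2.9 -0.3] turn [-0.2  0.1  0.1] F [-0.4  0.3  0.8] open 70.8 ff 0.0 q [-0.31  0.94 -0.29  1.79  0.52  0.49 -0.95]
```

Call:
{"op": "move_arm", "data": {
  "motion": [
    [1,2,0,0,0,0,0.6],
    [1,2,0,0,0,0,0.6],
    [1,2,0,0,0,0,0.6],
    [1,2,0,0,0,0,0.6],
    [1,2,0,0,0,0,0.6]
  ]
}}

```text
clock: 3.1
tool_pos: [0.5483, 0.23, 0.0446]
eef_rot: [0.707, 0.707, 0.001, 0.0]
contact_force: [-0.2, -0.5, 6.1]
opening: 0.495
finger_force: 15.0
```

Call:
{"op": "move_arm", "data": {
  "motion": [
    [0,0,-15,0,0,0,0.6],
    [0,0,-50,0,0,0,0.6],
    [0,0,-85,0,0,0,0.6],
    [0,0,-85,0,0,0,0.6]
  ]
}}

```text
clock: 3.6
tool_pos: [0.5493, 0.2309, 0.1318]
eef_rot: [0.707, 0.707, 0.003, 0.001]
contact_force: [-0.2, -0.0, -0.6]
opening: 0.495
finger_force: 15.0
```

```bash
python3 go.py 534 -91 110 95.5
```

```text
t 3.6 p [549.3 230.9 131.8] shift [-321.9  -15.6   20.8] turn [ 0.3 -0.2 -5.5] F [-0.2 -0.  -0.6] open 43.6 ff 15.0 q [-0.26  0.81 -0.38  1.75  0.45  0.66 -0.89]
```

Call:
{"op": "move_arm", "data": {
  "motion": [
    [-50,-3,0,0,0,-1,0.6],
    [-105,-5,0,0,0,-2,0.6],
    [-160,-8,0,0,0,-4,0.6],
    [-215,-11,0,0,0,-5,0.6],
    [-270,-13,0,0,0,-5.5,0.6]
  ]
}}

```text
clock: 4.22
tool_pos: [0.5339, -0.0419, 0.128]
eef_rot: [0.672, 0.741, -0.001, -0.001]
contact_force: [0.9, -0.2, 0.1]
opening: 0.493
finger_force: 15.0
```

Call:
{"op": "move_arm", "data": {
  "motion": [
    [-40,0,10,0,0,0,0.6],
    [-52,2,30,0,0,0,0.6],
    [-52,2,45,0,0,0,0.6],
    [-52,2,45,0,0,0,0.6]
  ]
}}

```text
clock: 4.72
tool_pos: [0.5409, -0.0889, 0.0822]
eef_rot: [0.671, 0.742, -0.0, -0.002]
contact_force: [-0.6, 0.7, -0.9]
opening: 0.495
finger_force: 15.0
```

```bash
python3 go.py 534 -91 30 95.5; python3 - <<'E'
from h import *
f,W,s=snap("scene"); save(cv2.resize(f[170:270,230:370],None,fx=4,fy=4),"place1")
E
```

```text
t 4.72 p [540.9 -88.9  82.2] shift [-1.6 -6.9 52.2] turn [-0.2 -0.1  0.3] F [-0.6  0.7 -0.9] open 43.6 ff 15.0 q [ 0.31  0.85 -0.39  1.91  0.63  0.51 -0.42]
```

View pics/place1.png

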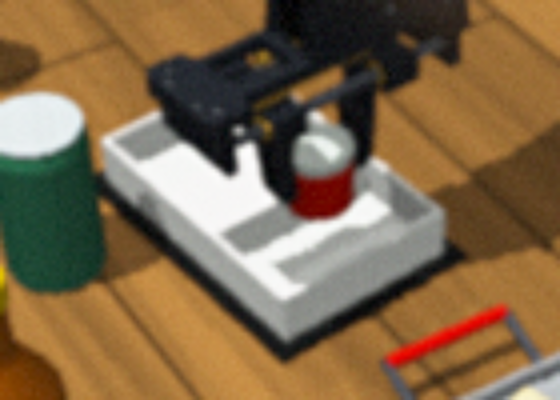

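The tub hangs upright over the small bay at crop (322,175), with the fingers along the bay's length. I lower it and release.

Call:
{"op": "move_arm", "data": {
  "motion": [
    [-2,-6,20,0,0,0,0.6],
    [-2,-6,40,0,0,0,0.6],
    [-2,-6,48,0,0,0,0.6],
    [-2,-6,53,0,0,0,0.6],
    [-2,-6,53,0,0,0,0.6]
  ]
}}

```text
clock: 5.4
tool_pos: [0.5365, -0.0938, 0.031]
eef_rot: [0.672, 0.741, 0.0, 0.0]
contact_force: [0.0, 0.8, -1.1]
opening: 0.494
finger_force: 15.0
```

```bash
python3 go.py 534 -91 29 95.5
```

```text
t 5.4 p [536.5 -93.8  31. ] shift [ 3.  -2.2  2. ] turn [ 0.  -0.   0.1] F [ 0.   0.8 -1.1] open 43.5 ff 15.0 q [ 0.27  0.93 -0.3   1.94  0.7   0.38 -0.48]
```

Call:
{"op": "move_arm", "data": {
  "motion": [
    [1,-1,2,0,0,0,0.6],
    [1,-1,4,0,0,0,0.6],
    [1,-1,4,0,0,0,0.6]
  ]
}}

```text
clock: 5.78
tool_pos: [0.5354, -0.0932, 0.0282]
eef_rot: [0.672, 0.741, 0.0, 0.001]
contact_force: [-2.3, -0.1, 11.0]
opening: 0.494
finger_force: 14.6
```

Call:
{"op": "move_arm", "data": {
  "motion": [
    [0,0,0,0,0,0,0.25],
    [0,0,0,0,0,0,0.25],
    [0,0,-20,0,0,0,0.25],
    [0,0,-70,0,0,0,0.25],
    [0,0,-120,0,0,0,0.3]
  ]
}}

```text
clock: 6.4
tool_pos: [0.5346, -0.0934, 0.1476]
eef_rot: [0.672, 0.74, -0.0, -0.001]
contact_force: [1.0, -0.6, -0.3]
opening: 0.702
finger_force: 0.0
```

```bash
python3 go.py 527 30 110 179; python3 - <<'E'
from h import *
f,W,s=snap("top"); v,u=np.mgrid[:480,:640]
m=(u>330)&(u<380)&(v>215)&(v<280)&(W[...,2]>.046)&(W[...,2]<.075); p=W[m]; print(len(p),p.mean(0),p.min(0),p.max(0))
E
```

```text
t 6.4 p [534.6 -93.4 147.6] shift [123.5   4.4  37.6] turn [ -0.   -0.1 -83.5] F [ 1.  -0.6 -0.3] open 61.8 ff 0.0 q [ 0.37  0.75 -0.48  1.89  0.56  0.64 -0.36]
24 [ 0.53205159 -0.07027532  0.05269836] [ 0.46963825 -0.07733647  0.04642559] [ 0.57723195 -0.04982963  0.0637054 ]
```

Call:
{"op": "move_arm", "data": {
  "motion": [
    [25,1,0,0,0,-10,0.5],
    [50,2,0,0,0,-20,0.5],
    [75,3,0,0,0,-30,0.5],
    [100,4,0,0,0,-40,0.5],
    [123,4,0,0,0,-50,0.5]
  ]
}}

```text
clock: 7.08
tool_pos: [0.5271, 0.0303, 0.1464]
eef_rot: [0.293, 0.956, 0.0, -0.0]
contact_force: [0.0, -0.7, 0.2]
opening: 0.502
finger_force: 0.0
```

Call:
{"op": "move_arm", "data": {
  "motion": [
    [0,0,0,0,0,-10,0.5],
    [0,0,10,0,0,-20,0.5],
    [0,0,20,0,0,-30,0.5],
    [0,0,30,0,0,-33.5,0.5],
    [0,0,30,0,0,-33.5,0.5]
  ]
}}

```text
clock: 7.7
tool_pos: [0.5266, 0.0292, 0.1158]
eef_rot: [0.009, 1.0, -0.0, -0.001]
contact_force: [-0.6, 0.9, -0.5]
opening: 0.5
finger_force: 0.0
```

```bash
python3 go.py 527 30 60 179; python3 - <<'E'
from h import *
f,W,s=snap("scene"); save(cv2.resize(f[180:280,250:390],None,fx=4,fy=4),"bar1")
v,u=np.mgrid[:480,:640]; F=f.astype(int)
m=(F[...,0]>120)&(F[...,1]<70)&(F[...,2]<70)&(u>310)&(u<370)&(v>235)&(v<275)&(W[...,2]<.06); p=W[m]; print(len(p),np.median(p,0)); print(cv2.minAreaRect((p[:,:2]*1000).astype(np.float32)))
m=(u>250)&(u<345)&(v>180)&(v<245)&(W[...,2]>.05)&(W[...,2]<.06)&(W[...,1]<-.05)&(W[...,1]>-.13); p=W[m]; print("lid",len(p),p.mean(0).round(4),p.min(0),p.max(0))
E
```

```text
t 7.7 p [526.6  29.2 115.8] shift [-0.5  0.9 55.8] turn [-0.  -0.1 -0.1] F [-0.6  0.9 -0.5] open 44.0 ff 0.0 q [ 0.32  0.87 -0.79  1.95  0.93  0.75  0.51]
138 [0.5240503  0.03160244 0.0361591 ]
((514.001220703125, -10.549358367919922), (109.15949249267578, 91.41109466552734), 77.41930389404297)
lid 191 [ 0.5372 -0.0897  0.0558] [ 0.51360032 -0.1127847   0.05008336] [ 0.55893707 -0.06888215  0.05961448]
```

View pics/bar1.png

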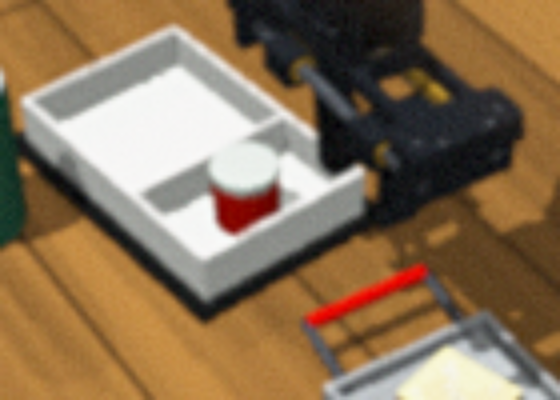

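The tub stands upright in the small bay (crop (243,185)). The open fingers are above the red bar, which runs from crop (310,318) to (425,270). I descend and grip it.

Call:
{"op": "move_arm", "data": {
  "motion": [
    [0,1,40,0,0,0,0.6],
    [0,1,80,0,0,0,0.6],
    [0,1,100,0,0,0,0.6],
    [0,1,101,0,0,0,0.6],
    [0,1,101,0,0,0,0.6]
  ]
}}

```text
clock: 8.38
tool_pos: [0.5278, 0.0308, 0.0166]
eef_rot: [0.009, 1.0, 0.0, 0.001]
contact_force: [-0.4, 0.2, -0.0]
opening: 0.397
finger_force: 0.0
```

Call:
{"op": "move_arm", "data": {
  "motion": [
    [0,0,0,0,0,0,1],
    [0,0,0,0,0,0,1],
    [0,0,0,0,0,0,1],
    [0,0,0,0,0,0,1],
    [0,0,0,0,0,0,1]
  ],
  "newtons": 12
}}

```text
clock: 9.0
tool_pos: [0.5275, 0.0291, 0.0161]
eef_rot: [0.009, 1.0, -0.001, 0.0]
contact_force: [0.3, -4.1, 5.8]
opening: 0.106
finger_force: 12.0
```

```bash
python3 go.py 527 30 14 179
```

```text
t 9.0 p [527.5  29.1  16.1] shift [0.5 0.9 2.1] turn [-0.1  0.  -0. ] F [ 0.3 -4.1  5.8] open 9.4 ff 12.0 q [ 0.23  1.02 -0.64  1.97  1.17  0.58  0.31]
```

Call:
{"op": "move_arm", "data": {
  "motion": [
    [0,4,-20,0,0,0,1],
    [0,11,-40,0,0,0,1],
    [0,20,-58,0,0,0,1],
    [0,32,-75,0,0,0,1],
    [0,46,-90,0,0,0,1]
  ]
}}

```text
clock: 9.62
tool_pos: [0.5283, 0.0715, 0.1061]
eef_rot: [0.01, 1.0, -0.004, -0.0]
contact_force: [1.7, -10.0, 6.0]
opening: 0.108
finger_force: 12.0
```

```bash
python3 go.py 527 92 118 179; python3 - <<'E'
from h import *
f,W,s=snap("scene"); save(cv2.resize(f[200:350,280:440],None,fx=4,fy=4),"lift1")
E
```

```text
t 9.62 p [528.3  71.5 106.1] shift [  1.8  20.3 -12.1] turn [-0.5 -0.  -0.2] F [  1.7 -10.    6. ] open 9.5 ff 12.0 q [ 0.22  0.89 -0.77  1.93  0.94  0.74  0.42]
```

View pics/lift1.png

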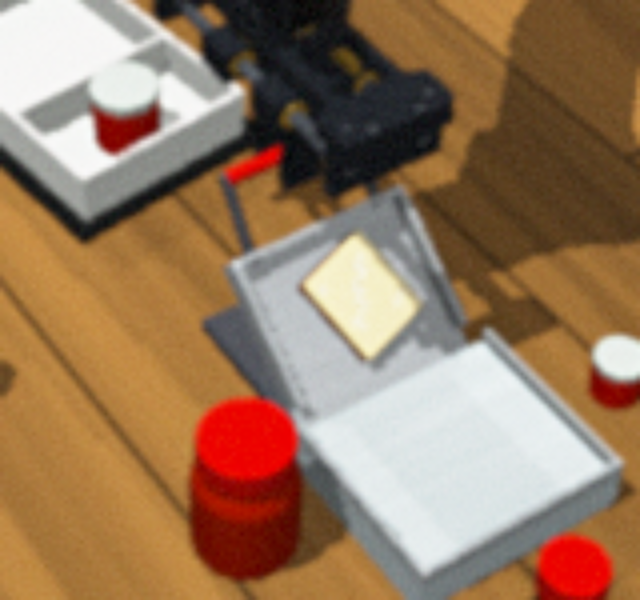

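The leaf is at about 40° with the cake still on it at crop (360,295), and the bar is well held. The force points slightly outward, so I widen the arc a little.

Call:
{"op": "move_arm", "data": {
  "motion": [
    [0,14,-15,0,0,0,1],
    [0,32,-26,0,0,0,1],
    [0,51,-34,0,0,0,1],
    [0,61,-37,0,0,0,1],
    [0,71,-39,0,0,0,1]
  ]
}}

```text
clock: 10.3
tool_pos: [0.5301, 0.1483, 0.1459]
eef_rot: [0.008, 1.0, 0.0, 0.001]
contact_force: [2.1, -2.1, 6.7]
opening: 0.111
finger_force: 12.0
```

```bash
python3 go.py 527 171 146 179; python3 - <<'E'
from h import *
f,W,s=snap("scene"); save(cv2.resize(f[200:350,280:440],None,fx=4,fy=4),"lift2")
E
```

```text
t 10.3 p [530.1 148.3 145.9] shift [ 3.4 22.7 -0.1] turn [0.  0.1 0.1] F [ 2.1 -2.1  6.7] open 9.8 ff 12.0 q [ 0.11  0.85 -0.82  1.86  0.85  0.83  0.39]
```

View pics/lift2.png

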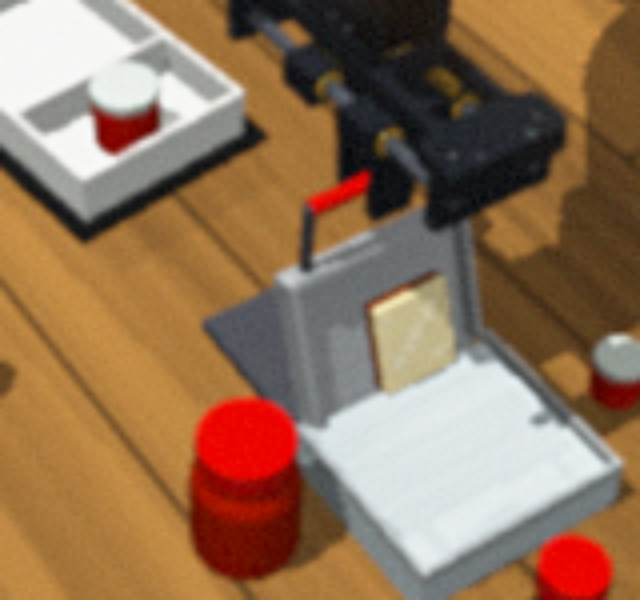

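The cake has slid to the step and stands there, pale face outward, at crop (412,335). The leaf is at about 72°. I take it past upright.

Call:
{"op": "move_arm", "data": {
  "motion": [
    [0,12,-2,0,0,0,1],
    [0,24,-3,0,0,0,1],
    [0,36,-2,0,0,0,1],
    [0,48,-1,0,0,0,1],
    [0,58,0,0,0,0,1]
  ]
}}

```text
clock: 10.98
tool_pos: [0.5308, 0.2063, 0.1445]
eef_rot: [0.008, 1.0, 0.0, 0.001]
contact_force: [5.6, -0.7, -0.1]
opening: 0.106
finger_force: 12.0
```

Call:
{"op": "move_arm", "data": {
  "motion": [
    [0,7,2,0,0,0,1],
    [0,14,4,0,0,0,1],
    [0,20,6,0,0,0,1],
    [0,25,8,0,0,0,1],
    [0,30,10,0,0,0,1]
  ]
}}

```text
clock: 11.6
tool_pos: [0.5312, 0.2358, 0.1344]
eef_rot: [0.009, 1.0, 0.0, 0.0]
contact_force: [4.3, 0.4, 0.8]
opening: 0.101
finger_force: 12.0
```

Call:
{"op": "move_arm", "data": {
  "motion": [
    [0,5,2,0,0,0,1],
    [0,10,5,0,0,0,1],
    [0,15,8,0,0,0,1],
    [0,15,8,0,0,0,1],
    [0,15,8,0,0,0,1]
  ]
}}

```text
clock: 12.22
tool_pos: [0.5313, 0.2511, 0.1264]
eef_rot: [0.008, 1.0, 0.0, 0.0]
contact_force: [5.0, 0.2, -0.1]
opening: 0.107
finger_force: 12.0
```

```bash
python3 go.py 527 171 146 179; python3 - <<'E'
from h import *
f,W,s=snap("scene"); save(cv2.resize(f[200:350,280:440],None,fx=4,fy=4),"lift3")
E
```

```text
t 12.22 p [531.3 251.1 126.4] shift [  3.  -80.1 -19.7] turn [0. 0. 0.] F [ 5.   0.2 -0.1] open 9.4 ff 12.0 q [-0.08  0.91 -0.8   1.76  0.85  0.85  0.27]
```

View pics/lift3.png

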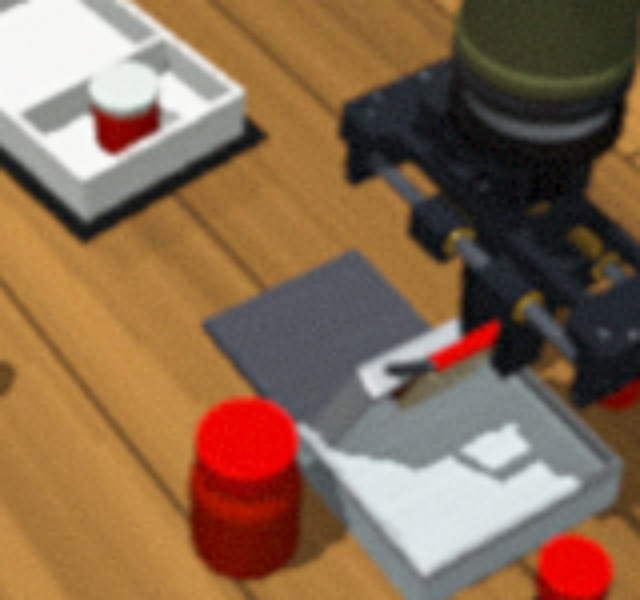

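The leaf is at about 113°, and the cake is half hidden under the bar near crop (450,385). I check from the depth whether it has toppled.

```bash
python3 - <<'E'
from h import *
f,W,s=snap("scene")
for v in range(286,308,2):
    print(v,[(u,*f[v,u].tolist(),*(W[v,u]*1000).round().tolist()) for u in range(376,412,5)])
E
```

```text
286 [(376, 83, 90, 95, 505.0, 141.0, 10.0), (381, 169, 172, 177, 557.0, 215.0, 113.0), (386, 205, 209, 211, 549.0, 220.0, 113.0), (391, 206, 146, 148, 563.0, 248.0, 148.0), (396, 234, 0, 0, 555.0, 253.0, 147.0), (401, 174, 28, 17, 544.0, 255.0, 143.0), (406, 13, 14, 16, 543.0, 267.0, 154.0), (411, 17, 21, 18, 535.0, 272.0, 153.0)]
288 [(376, 145, 147, 154, 568.0, 213.0, 112.0), (381, 205, 209, 211, 561.0, 219.0, 114.0), (386, 195, 179, 182, 550.0, 222.0, 110.0), (391, 238, 16, 16, 566.0, 252.0, 149.0), (396, 196, 20, 9, 555.0, 254.0, 143.0), (401, 103, 90, 69, 498.0, 212.0, 67.0), (406, 9, 11, 12, 543.0, 268.0, 149.0), (411, 14, 18, 12, 532.0, 270.0, 143.0)]
290 [(376, 174, 181, 182, 572.0, 217.0, 113.0), (381, 144, 147, 149, 573.0, 233.0, 129.0), (386, 89, 83, 83, 575.0, 249.0, 146.0), (391, 220, 2, 0, 568.0, 255.0, 146.0), (396, 119, 90, 69, 512.0, 213.0, 70.0), (401, 117, 122, 118, 476.0, 192.0, 27.0), (406, 23, 20, 26, 543.0, 268.0, 143.0), (411, 17, 20, 24, 530.0, 270.0, 136.0)]
292 [(376, 117, 117, 120, 576.0, 222.0, 114.0), (381, 41, 39, 47, 576.0, 237.0, 128.0), (386, 47, 47,
[... 1888 characters left out ...]
1.0, 232.0, 29.0)]
304 [(376, 126, 134, 135, 547.0, 193.0, 27.0), (381, 127, 136, 135, 538.0, 200.0, 28.0), (386, 131, 141, 141, 529.0, 205.0, 28.0), (391, 129, 138, 139, 520.0, 211.0, 27.0), (396, 128, 135, 138, 510.0, 216.0, 26.0), (401, 131, 137, 139, 500.0, 222.0, 25.0), (406, 128, 131, 137, 494.0, 230.0, 30.0), (411, 128, 133, 136, 483.0, 234.0, 26.0)]
306 [(376, 127, 136, 136, 550.0, 198.0, 28.0), (381, 129, 140, 142, 542.0, 205.0, 30.0), (386, 131, 142, 142, 532.0, 209.0, 26.0), (391, 129, 138, 139, 522.0, 214.0, 24.0), (396, 134, 142, 139, 514.0, 221.0, 27.0), (401, 114, 123, 125, 505.0, 227.0, 26.0), (406, 179, 189, 193, 497.0, 234.0, 28.0), (411, 131, 135, 136, 486.0, 238.0, 25.0)]
```

Call:
{"op": "move_arm", "data": {
  "motion": [
    [0,3,2,0,0,0,1],
    [0,6,4,0,0,0,1],
    [0,6,4,0,0,0,1]
  ]
}}

```text
clock: 12.7
tool_pos: [0.5314, 0.2568, 0.1226]
eef_rot: [0.008, 1.0, 0.0, 0.0]
contact_force: [6.9, -0.5, 0.4]
opening: 0.105
finger_force: 12.0
```

```bash
python3 - <<'E'
from h import *
print(r.get_state()["tool_pos"],r.get_state()["contact_force"])
for n in ("scene","top"):
    f,W,s=snap(n)
    F=f.astype(int); m=(F[...,0]-F[...,2]>15)&(abs(W[...,0]-.53)<.055)&(W[...,1]>.178)&(W[...,1]<.28)&(W[...,2]>.022)&(W[...,2]<.1)
    p=(W[m]*1000).round(); print(n,len(p)); i=np.argsort(p[:,2])[::max(1,len(p)//14)]
    print(np.c_[p,F[m]][i].astype(int).tolist())
E
```

```text
[0.5314135  0.25680681 0.12261446] [ 6.87083482 -0.50385569  0.37063609]
scene 167
[[489, 211, 26, 158, 155, 134], [539, 200, 37, 111, 106, 88], [540, 210, 46, 107, 99, 84], [540, 213, 52, 95, 82, 58], [542, 221, 59, 103, 103, 80], [536, 213, 64, 47, 22, 9], [540, 230, 67, 114, 110, 84], [519, 234, 69, 187, 179, 140], [540, 223, 70, 55, 32, 1], [527, 233, 71, 178, 169, 125], [536, 228, 72, 90, 50, 26], [504, 224, 73, 67, 17, 0], [531, 229, 73, 92, 53, 26], [519, 229, 74, 84, 34, 12], [531, 225, 75, 68, 15, 0], [517, 227, 77, 66, 19, 0]]
top 21
[[494, 245, 39, 72, 56, 45], [507, 250, 41, 104, 83, 64], [510, 245, 42, 120, 62, 21], [515, 250, 43, 143, 122, 100], [515, 245, 43, 133, 71, 25], [504, 250, 43, 95, 74, 57], [516, 248, 43, 134, 73, 27], [513, 244, 44, 131, 67, 23], [510, 250, 44, 127, 91, 64], [518, 250, 44, 141, 123, 107], [507, 244, 45, 71, 32, 9], [504, 244, 46, 66, 31, 7], [493, 249, 47, 86, 64, 51], [493, 246, 47, 74, 47, 35], [507, 247, 47, 72, 36, 10], [512, 249, 48, 137, 110, 85], [509, 247, 48, 125, 66, 24], [518, 244, 48, 132, 69, 22], [501, 243, 49, 46, 32, 23], [512, 246, 49, 135, 72, 29], [517, 246, 51, 135, 74, 33]]
```

The cake is toppling, with its brown face turning up. I hold still so it can come to rest.

Call:
{"op": "move_arm", "data": {
  "motion": [
    [0,0,0,0,0,0,1],
    [0,0,0,0,0,0,1],
    [0,0,0,0,0,0,1],
    [0,0,0,0,0,0,1],
    [0,0,0,0,0,0,1]
  ]
}}

```text
clock: 13.42
tool_pos: [0.5314, 0.257, 0.1225]
eef_rot: [0.008, 1.0, 0.0, 0.0]
contact_force: [6.0, -0.3, 0.5]
opening: 0.107
finger_force: 12.0
```

```bash
python3 - <<'E'
from h import *
print(r.get_state()["tool_pos"],r.get_state()["contact_force"])
for n in ("scene","top"):
    f,W,s=snap(n)
    F=f.astype(int); m=(F[...,0]-F[...,2]>15)&(abs(W[...,0]-.53)<.055)&(W[...,1]>.178)&(W[...,1]<.28)&(W[...,2]>.022)&(W[...,2]<.1)
    p=(W[m]*1000).round(); print(n,len(p)); i=np.argsort(p[:,2])[::max(1,len(p)//14)]
    print(np.c_[p,F[m]][i].astype(int).tolist())
E
```

```text
[0.53138505 0.25695691 0.12252601] [ 5.99416732 -0.32787203  0.47075864]
scene 542
[[478, 194, 27, 136, 94, 93], [538, 213, 32, 102, 91, 68], [498, 207, 36, 86, 42, 11], [515, 243, 37, 143, 50, 0], [519, 245, 38, 146, 57, 0], [515, 234, 38, 98, 61, 24], [505, 209, 39, 76, 33, 0], [516, 247, 39, 147, 56, 0], [532, 231, 39, 70, 18, 0], [499, 227, 40, 73, 28, 0], [496, 249, 40, 82, 52, 37], [522, 212, 40, 78, 32, 5], [505, 237, 40, 111, 45, 2], [526, 217, 41, 85, 44, 5], [498, 210, 42, 75, 27, 0]]
top 33
[[521, 255, 27, 128, 116, 100], [510, 255, 27, 125, 87, 57], [495, 249, 29, 76, 40, 11], [495, 246, 31, 75, 55, 39], [509, 246, 34, 180, 141, 80], [519, 246, 36, 136, 71, 20], [517, 246, 36, 136, 72, 24], [516, 251, 37, 141, 78, 33], [508, 251, 37, 137, 74, 26], [505, 251, 38, 120, 65, 25], [494, 253, 38, 83, 50, 34], [519, 248, 40, 135, 72, 23], [505, 248, 40, 123, 65, 25], [491, 244, 40, 93, 84, 71], [491, 247, 41, 87, 73, 62], [516, 248, 42, 138, 74, 27], [515, 235, 99, 107, 92, 81]]
```

The cake lies flat with its brown face up on the raised half, about x 490–545, y 205–255 mm. I lay the leaf back down along the same arc.

Call:
{"op": "move_arm", "data": {
  "motion": [
    [0,-23,-13,0,0,0,1],
    [0,-48,-21,0,0,0,1],
    [0,-74,-24,0,0,0,1],
    [0,-100,-22,0,0,0,1],
    [0,-125,-17,0,0,0,1]
  ]
}}

```text
clock: 14.15
tool_pos: [0.5279, 0.1324, 0.14]
eef_rot: [0.008, 1.0, 0.001, -0.0]
contact_force: [3.4, 1.2, -2.3]
opening: 0.107
finger_force: 12.0
```

Call:
{"op": "move_arm", "data": {
  "motion": [
    [0,-19,8,0,0,0,1],
    [0,-37,18,0,0,0,1],
    [0,-54,31,0,0,0,1],
    [0,-68,46,0,0,0,1],
    [0,-80,63,0,0,0,1]
  ]
}}

```text
clock: 14.78
tool_pos: [0.5262, 0.0506, 0.0751]
eef_rot: [0.008, 1.0, -0.0, -0.001]
contact_force: [-0.3, 1.7, -0.5]
opening: 0.105
finger_force: 12.1
```

```bash
python3 go.py 527 29 16 179
```

```text
t 14.78 p [526.2  50.6  75.1] shift [ -1.3 -21.6  59.1] turn [-0.  -0.1  0.1] F [-0.3  1.7 -0.5] open 9.3 ff 12.1 q [ 0.24  0.93 -0.73  1.96  1.01  0.68  0.4 ]
```

Call:
{"op": "move_arm", "data": {
  "motion": [
    [0,-10,18,0,0,0,1],
    [0,-17,38,0,0,0,1],
    [0,-20,52,0,0,0,1],
    [0,-21,60,0,0,0,1],
    [0,-21,61,0,0,0,1]
  ]
}}

```text
clock: 15.4
tool_pos: [0.5259, 0.0294, 0.0149]
eef_rot: [0.008, 1.0, -0.001, -0.001]
contact_force: [-3.7, -2.2, -0.2]
opening: 0.098
finger_force: 11.9
```

Call:
{"op": "move_arm", "data": {
  "motion": [
    [0,0,0,0,0,0,0.65],
    [0,0,0,0,0,0,0.65],
    [0,0,-20,0,0,0,0.65],
    [0,0,-60,0,0,0,0.6],
    [0,0,-120,0,0,0,0.4]
  ]
}}

```text
clock: 16.02
tool_pos: [0.5272, 0.0308, 0.1367]
eef_rot: [0.008, 1.0, 0.0, -0.0]
contact_force: [1.8, -0.2, 0.3]
opening: 0.49
finger_force: 0.0
```

```bash
python3 - <<'E'
from h import *
print(r.get_state()["tool_pos"],r.get_state()["contact_force"])
f,W,s=snap("top"); F=f.astype(int)
np.save("W2.npy",W);np.save("F2.npy",f)
m=(F[...,0]-F[...,2]>30)&(F[...,0]<170)&(abs(W[...,0]-.53)<.06)&(W[...,1]>.178)&(W[...,1]<.285)&(W[...,2]>.030)&(W[...,2]<.045)
p=W[m]*1000; print(len(p),np.median(p,0),cv2.minAreaRect(p[:,:2].astype(np.float32)))
m=(abs(W[...,0]-.53)<.04)&(abs(W[...,1]-.12)<.04); print("leaf z",np.nanmedian(W[m],0),np.nanmax(W[m][:,2]))
save(cv2.resize(f[210:290,205:285],None,fx=6,fy=6),"cake1")
E
```

```text
[0.52715289 0.03081967 0.13673224] [ 1.81713162 -0.17087795  0.29743789]
321 [513.83568993 226.14317092  38.13718371] ((515.1473999023438, 225.91465759277344), (48.55439758300781, 55.946510314941406), 0.3848378360271454)
leaf z [0.51698707 0.11201029 0.0200766 ] 0.49230609776508927
```

View pics/cake1.png

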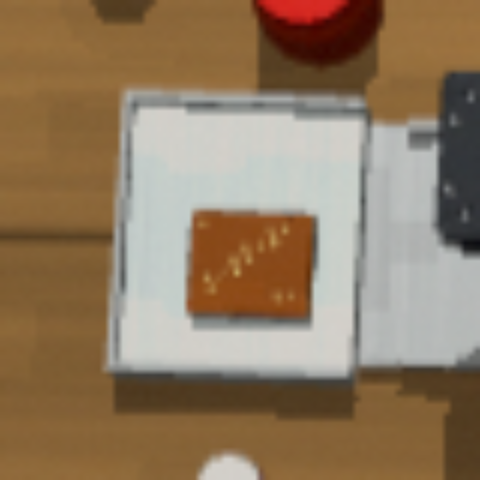

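The cake is brown face up at crop (250,265), centred at about (514.5, 226) mm and aligned with the tray, with the leaf down. I grip it along its 56 mm side, from above the hinge side.

Call:
{"op": "move_arm", "data": {
  "motion": [
    [4,45,0,0,0,0,0.25],
    [8,95,0,0,0,0,0.25],
    [12,145,10,0,0,0,0.25],
    [16,195,30,0,0,0,0.25],
    [16,195,60,0,0,0,0.25]
  ]
}}

```text
clock: 16.7
tool_pos: [0.5146, 0.2336, 0.0773]
eef_rot: [0.005, 1.0, 0.004, 0.002]
contact_force: [0.1, -2.2, -0.7]
opening: 0.748
finger_force: 0.0
```

```bash
python3 go.py 514.5 226 29 179
```

```text
t 16.7 p [514.6 233.6  77.3] shift [ 0.3 -8.  48.3] turn [0.5 0.2 0.4] F [ 0.1 -2.2 -0.7] open 65.8 ff 0.0 q [-0.1   0.95 -0.72  1.86  0.95  0.71  0.18]
```

Call:
{"op": "move_arm", "data": {
  "motion": [
    [0,0,0,0,0,0,0.25],
    [0,0,15,0,0,0,0.25],
    [0,0,30,0,0,0,0.25],
    [0,0,30,0,0,0,0.25]
  ]
}}

```text
clock: 17.2
tool_pos: [0.5142, 0.2246, 0.0448]
eef_rot: [0.009, 1.0, -0.001, -0.001]
contact_force: [0.4, 0.1, 0.2]
opening: 0.75
finger_force: 0.0
```

```bash
python3 go.py 514.5 226 29 179
```

```text
t 17.2 p [514.2 224.6  44.8] shift [-0.3  1.4 15.8] turn [-0.1 -0.1 -0. ] F [0.4 0.1 0.2] open 66.0 ff 0.0 q [-0.11  0.99 -0.68  1.87  1.01  0.67  0.14]
```

Call:
{"op": "move_arm", "data": {
  "motion": [
    [0,1,10,0,0,0,0.25],
    [0,1,15,0,0,0,0.25],
    [0,1,15,0,0,0,0.25]
  ]
}}

```text
clock: 17.58
tool_pos: [0.5143, 0.2266, 0.0303]
eef_rot: [0.008, 1.0, -0.0, -0.0]
contact_force: [-0.3, 0.5, -0.4]
opening: 0.752
finger_force: 0.0
```

Call:
{"op": "move_arm", "data": {
  "motion": [
    [0,0,0,0,0,0,0.5],
    [0,0,0,0,0,0,0.5],
    [0,0,0,0,0,0,0.5],
    [0,0,0,0,0,0,0.5]
  ],
  "newtons": 10
}}

```text
clock: 18.08
tool_pos: [0.5146, 0.2267, 0.0309]
eef_rot: [0.008, 1.0, 0.0, 0.0]
contact_force: [0.2, 0.3, 1.7]
opening: 0.631
finger_force: 10.0
```

```bash
python3 go.py 514.5 226 29 179
```

```text
t 18.07 p [514.6 226.7  30.9] shift [ 0.1 -0.7  1.9] turn [0. 0. 0.] F [0.2 0.3 1.7] open 55.5 ff 10.0 q [-0.12  1.01 -0.66  1.87  1.03  0.65  0.11]
```

Call:
{"op": "move_arm", "data": {
  "motion": [
    [0,0,-15,0,0,0,0.5],
    [0,0,-50,0,0,0,0.5],
    [0,-15,-95,0,0,0,0.5],
    [-5,-65,-95,0,0,0,0.5],
    [-10,-115,-95,0,0,0,0.5]
  ]
}}

```text
clock: 18.7
tool_pos: [0.5231, 0.1108, 0.1274]
eef_rot: [0.008, 1.0, 0.0, 0.001]
contact_force: [0.2, -0.2, -0.5]
opening: 0.63
finger_force: 10.0
```

Call:
{"op": "move_arm", "data": {
  "motion": [
    [-5,-55,0,0,0,-1,0.5],
    [-10,-110,0,0,0,-2,0.5],
    [-15,-165,0,0,0,-3,0.5],
    [-20,-220,0,0,0,-4,0.5],
    [-25,-270,0,0,0,-6,0.5]
  ]
}}

```text
clock: 19.32
tool_pos: [0.543, -0.1611, 0.1267]
eef_rot: [-0.044, 0.999, -0.0, 0.0]
contact_force: [1.1, 0.5, -1.0]
opening: 0.632
finger_force: 10.0
```

Call:
{"op": "move_arm", "data": {
  "motion": [
    [0,-15,0,0,0,0,0.5],
    [0,-30,0,0,0,0,0.5],
    [0,-30,0,0,0,0,0.5]
  ]
}}

```text
clock: 19.7
tool_pos: [0.5459, -0.1885, 0.126]
eef_rot: [-0.044, 0.999, 0.0, 0.0]
contact_force: [-0.5, 0.6, -1.0]
opening: 0.629
finger_force: 10.0
```

```bash
python3 go.py 545 -191 16 185
```

```text
t 19.7 p [ 545.9 -188.5  126. ] shift [  1.1  -2.5 110. ] turn [0. 0. 0.] F [-0.5  0.6 -1. ] open 55.4 ff 10.0 q [ 0.72  0.92 -0.85  1.79  0.89  0.87  1.1 ]
```

Call:
{"op": "move_arm", "data": {
  "motion": [
    [1,-3,40,0,0,0,0.5],
    [1,-3,80,0,0,0,0.5],
    [1,-3,100,0,0,0,0.5],
    [1,-3,107,0,0,0,0.5],
    [1,-3,109,0,0,0,0.5]
  ]
}}

```text
clock: 20.32
tool_pos: [0.5457, -0.1911, 0.0174]
eef_rot: [-0.044, 0.999, 0.0, 0.001]
contact_force: [0.2, -0.7, -0.2]
opening: 0.634
finger_force: 10.0
```

```bash
python3 go.py 545 -191 15 185
```

```text
t 20.32 p [ 545.7 -191.1   17.4] shift [0.7 0.2 2.4] turn [0.  0.1 0.1] F [ 0.2 -0.7 -0.2] open 55.8 ff 10.0 q [ 0.66  1.06 -0.72  1.82  1.08  0.71  0.95]
```

Call:
{"op": "move_arm", "data": {
  "motion": [
    [0,0,2,0,0,0,0.5],
    [0,0,3,0,0,0,0.5],
    [0,0,3,0,0,0,0.5]
  ]
}}

```text
clock: 20.7
tool_pos: [0.5456, -0.1919, 0.0149]
eef_rot: [-0.044, 0.999, -0.0, 0.001]
contact_force: [-0.7, -0.2, 6.5]
opening: 0.631
finger_force: 10.0
```

Call:
{"op": "move_arm", "data": {
  "motion": [
    [0,0,0,0,0,0,0.3],
    [0,0,0,0,0,0,0.28],
    [0,0,0,0,0,0,0.28],
    [0,0,-30,0,0,0,0.28],
    [0,0,-80,0,0,0,0.28]
  ]
}}

```text
clock: 21.32
tool_pos: [0.5436, -0.1917, 0.0931]
eef_rot: [-0.044, 0.999, 0.001, -0.002]
contact_force: [0.5, -0.6, 0.4]
opening: 0.721
finger_force: 0.0
```

Call:
{"op": "move_arm", "data": {
  "motion": [
    [50,0,-30,0,0,0,0.28],
    [100,0,-60,0,0,0,0.28],
    [140,-40,-80,0,0,0,0.28],
    [140,-90,-80,0,0,0,0.28],
    [140,-140,-80,0,0,0,0.28]
  ]
}}

```text
clock: 21.95
tool_pos: [0.4173, -0.3453, 0.1743]
eef_rot: [-0.044, 0.999, -0.0, 0.0]
contact_force: [0.3, 0.3, -0.2]
opening: 0.72
finger_force: 0.0
```

```bash
python3 - <<'E'
from h import *
print(r.get_state()["tool_pos"],r.get_state()["contact_force"])
f,W,s=snap("top"); F=f.astype(int)
B=lambda x,y,d:(abs(W[...,0]-x)<d)&(abs(W[...,1]-y)<d)
m=B(.545,-.191,.055)&(F[...,0]-F[...,2]>40); p=W[m]*1000; print("cake",len(p),np.median(p,0),p[:,2].std(),F[m].mean(0),cv2.minAreaRect(p[:,:2].astype(np.float32)))
m=B(.535,-.092,.045)&(W[...,2]>.048); p=W[m]*1000; print("tub",p.mean(0),p[:,2].std(),cv2.minAreaRect(p[:,:2].astype(np.float32)))
m=B(.53,.12,.04); print("leaf",np.nanmedian(W[m],0),np.nanstd(W[m][:,2]))
b=(F[...,0]>120)&(F[...,1]<70)&B(.527,.03,.06); print("bar",np.median(W[b],0))
save(cv2.resize(f[180:300,205:445],None,fx=3.3,fy=3.3),"final")
E
```

```text
[ 0.41728303 -0.3452966   0.1742919 ] [ 0.34278271  0.31482487 -0.21982345]
cake 337 [ 546.71713869 -190.81269019   21.45179395] 4.129069190833294 [137.43323442  78.57863501  32.52225519] ((547.1420288085938, -190.8458251953125), (49.230899810791016, 55.54010772705078), 5.165838241577148)
tub [533.73325884 -91.96229601  54.80807245] 3.429179171130498 ((531.62646484375, -103.82421875), (67.91060638427734, 42.764984130859375), 77.15033721923828)
leaf [0.52960106 0.12068497 0.01379413] 0.0037951128938898894
bar [0.52346058 0.02949596 0.03560652]
```

View pics/final.png

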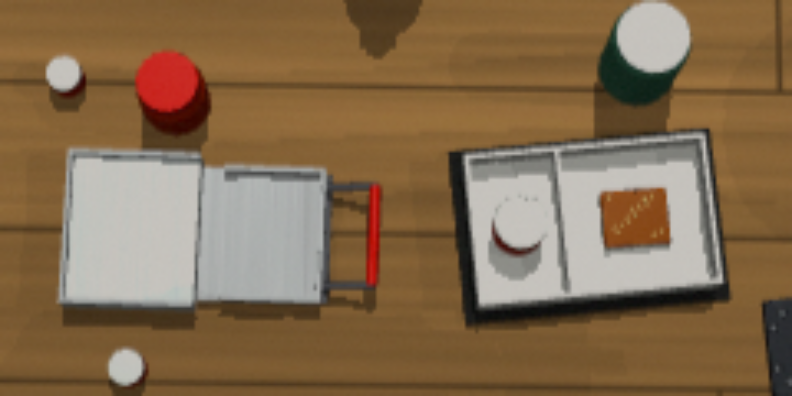

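The cake is brown face up in the large bay at crop (636,218), and the tub is upright in the small bay at (520,222). The leaf lies flat at (263,235), and the gripper is clear. I hand the job in.

```bash
python3 -c "
from h import *
print(finish_job())"
```

```text
the job is handed in; nothing more can be done
None
```

The job is handed in at about 22 s on the robot's clock: the last picture showed the tub upright in the small bay, the cake flat and brown face up in the large bay, and the hinged half flat; the judge gave no verdict.

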